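# Seat the test card and hold the sprung contact arm over it

### The job

Take the tall circuit card out of the storage rack, slide it down fully home into the slot of the test fixture and let go of it. Then take the fixture's spring-loaded contact arm by its upright handle, swing it forward against its spring, across the top of the card, all the way to its stop, and finish while still holding it there (it springs back if let go). Leave the two short cards and the other things on the bench where they are.

Things in the scene. Friction and masses are not known exactly. Their poses are not given: they have to be found in the camera images.
- tall_card: circuit board on an aluminium backing plate, a slab 110 mm long (own x), 8 mm thick (own y), 80 mm tall (own z), 0.10 to 0.21 kg; the only card this tall. Origin: centre of its underside. Stands upright on its long edge in one of the rack's three slots; it may go into the fixture either way round
- short_card_a: a like card, only 50 mm tall (110 x 8 x 50 mm), origin at the centre of its underside, standing in another slot of the rack; stays there
- short_card_b: a like card, only 50 mm tall (110 x 8 x 50 mm), origin at the centre of its underside, standing in another slot of the rack; stays there
- rack: fixed grey plastic storage rack, 130 (own x) x 170 (own y) mm, origin at the centre of its underside; three parallel open-topped slots along its x at y = -60, 0 and +60 mm, floor at 8 mm, slot walls up to 28 mm high, slots 11 mm wide
- fixture: fixed test fixture: aluminium base plate 150 (own x) x 190 (own y) x 12 mm thick, from y = -52 to +138 mm, carrying a black card slot along own x and, at y = +105 mm, the pivot post of the contact arm (30 mm across, top at 111 mm). Origin on the bench surface under the centre of the slot; z up
- slot_floor (a point): centre of the slot's floor, 12 mm above the bench; axes as the fixture. Slot 10 mm wide (y), 114 mm long (x), closed at both ends; walls up to 30 mm above this floor, then lips flared outwards up to 39 mm, about 17 mm apart at the top. A card fully home has its underside on this floor, its top 80 mm above it
- swing_pivot (a point): point on the contact arm's vertical hinge axis, at the arm's mid height (z = 103 mm); fixed to the fixture. The arm is a steel bar 18 mm wide (30 mm at its black contact head), from z = 97 to 109 mm, reaching 150 mm from this axis. A steel stop pin, 10 mm across and 109 mm high, stands 33 mm from this axis on the side of the slot
- contact_arm (a joint): angle of the contact arm (rad), counter-clockwise seen from above. 0: at rest, pointing along the fixture's own -x, beside the slot; 1.5: at its hard stop, nearly along the fixture's -y, over the middle of the seated card with 5 mm to spare. A spring returns it to 0: 0.2 N m at rest, 0.74 N m at the stop (1.5 to 5.3 N at the handle)
- swing_handle (a point): middle of the upright round steel handle pin on the arm, 14 mm diameter, standing from z = 109 to 160 mm, 140 mm from the hinge axis; this point is at z = 135 mm and moves with the arm
- heatsink: finned aluminium block 42 x 42 x 30 mm, loose on the bench; origin at the centre of its underside
- spool: grey flanged spool, 60 mm diameter, 35 mm high, loose on the bench; origin at the centre of its underside
- screwdriver: screwdriver lying on the bench at the far side, loose
- meter: black hand-held meter 145 x 72 x 40 mm, loose, lying on the bench behind the rack, at the far side; origin at the centre of its underside
- jar: small jar 52 mm diameter, 70 mm high, loose on the left of the bench; origin at the centre of its underside
Not all that is in view belongs to the job. Leave any black or pink look-alike of the tall_card alone.

How it is judged:
By the outcome, as a careful person would: the job done as asked, in the order asked, and still so for the second after the job is handed in, while the arm keeps its last pose, push and grip.
It also fails if it takes over 69 s, if anything falls off the work surface, if the arm or the gripper's body presses on something with over 40 N, if the wrist force passes 120 N, or if a joint passes its speed limit or range.

### The arm

A 6-joint arm with a two-finger parallel gripper is mounted at the origin on the work surface. World frame = base frame: x ahead of the robot, y to its left, z up, the work surface at z = 0. Lengths are in m, angles in rad, forces in N, time in s.
With the tool pointing down it reaches from about 0.425 to 1.125 m from the base axis. Payload 14.9 kg.
Tool frame: the origin (TCP) lies on the mounting face of the last link; the fingertips stand 191 mm ahead of it and the grasp point (between the pads) lies bot.grip_point_offset ahead of it (bot.grip_point_offset is the distance from the TCP to the grasp point, in m); y points along the fingers, z is the direction in which the jaws open and shut, and the axes are right-handed (so a half turn about y gives the same grasp; the last joint's range is limited). The gripper opens to 91 mm and grips with 3 to 60 N. Pads are 32 mm wide; open, the fingers measure 118 mm over their backs; the gripper's body (76 mm by 178 mm) begins 60 mm behind the grasp point.
Start: joints at [1.07, 0.379, 1.734, -0, 1.028, -0.033], TCP at [0.316, 0.625, 0.405] pointing down, gripper open.
Joint ranges: [-2.77, 2.77], [-0.74, 2.19], [0, 2.66], [-1.06, 4.2], [0.31, 2.87], [-3.08, 3.08]. Speed limits (rad/s): [1.89, 1.89, 2.39, 3.14, 3.14, 3.14].

### API

Orientations are given as a unit quaternion [x, y, z, w].
In Python, from rig import bot, read_camera, camera_info gives the robot as it stands.
- The arm moves only by the shell command python3 -m creep 'ROWS' [FORCE]. ROWS is JSON, a list of rows, each a list of 7 numbers: the turn, a rotation vector about the tool's x, y, z normalised to -1 to 1, where 1 is pi rad, then the shift along the tool's x, y, z normalised to -1 to 1, where 1 is 30 mm, then the opening, from 0 (shut) to 1 (fully open). A call has exactly 5 rows; each row shifts and turns the commanded pose from where the row before left it, along the tool's axes as they then stand; what a row does not reach is not made up. A row lasts 1/10 s, in which the tool goes at most 50 mm and 8.59 degrees, less where a joint would pass 70% of its speed; a pose out of reach is approached as far as the arm can. A call with a number of a shift or a turn outside -1 to 1 is refused whole. A call with a gripper value outside its range is refused whole. The fingers move at their own pace and stop on an object; FORCE is the grip in N (left out, the last holds). Time passes only in rows, so rows that do not move let the fingers close, or fill a call up. It gives the time, the measured TCP pose, the force and the opening at its end, in the units of the state.
- bot.get_obs(): the state, without advancing time (a new reading comes with each control period).
- read_camera(name): name is "scene" or "side" or "wrist"; returns (picture, depth): 480x640x3 uint8, blue, green, red; 480x640 float32, m along the optical axis (not along the pixel's ray), 0 where there is no reading.
- camera_info(name): a dict with "mtx" (3x3 intrinsics, pixels), "R" (3x3) and "t" (3): a world point X has camera coordinates R X + t. Camera axes: x right, y down, z forward; pixel columns grow to the right and rows downward; lengths in m; the calibration is good to about 2 mm. A picture is of the moment at which its call begins: read the wrist's pose just before it. camera_info takes no time and is no camera call; for the wrist camera it gives the pose at the moment of the call.
- bot.finish_job(): hands the job in, once; it reports no verdict.
The state is a dict: "clock": time; "q": joint angles; "joint_velocities": joint speeds; "joint_torque": joint torques, N m; "tcp_pos": TCP position; "tcp_rot": TCP orientation; "ft_force": force on the tool from outside, world axes, zero at the start; "moment": the same for the moment, N m; "opening": finger opening in m.
Only numpy, scipy, OpenCV 4.12 (cv2) and the standard library are available. Lean on these libraries where they do the work, as an engineer would, in place of code of your own. Each camera call takes 0.05 s, during which the arm holds its last target.

## Working session

There is one attempt and no reset: what is moved stays moved. The work goes in short steps, Python scripts to look and compute and a shell command to move; the robot and the scene stay as the last step left them, time stands still between calls to the robot, and variables do not carry over. Pictures are saved under pics/ and viewed, and the job is handed in when it is done.

```bash
mkdir -p pics; ls
python3 - <<'E'
from rig import bot, read_camera, camera_info
import cv2, numpy as np
print(bot.get_obs(), bot.grip_point_offset)
for n in ["scene","side","wrist"]:
    i=camera_info(n); p,d=read_camera(n)
    cv2.imwrite(f"pics/{n}0.png",p); np.savez(f"{n}0.npz",p=p,d=d,**i)
    print(n,np.round(i["mtx"],1).tolist(),np.round(i["R"],3).tolist(),np.round(i["t"],3))
E
```

```text
pics
{'clock': 0.0, 'q': array([ 1.06968308e+00,  3.79426580e-01,  1.73479181e+00,  5.63015560e-06,
        1.02850415e+00, -3.33222028e-02]), 'joint_velocities': array([ 0.00226777, -0.00123125,  0.00023736,  0.00083798,  0.00050711,
       -0.00031633]), 'joint_torque': array([-3.19942767e-03, -7.63748288e+01, -4.34354353e+01,  6.50149514e-02,
        4.25202597e-02, -7.16608520e-05]), 'tcp_pos': array([0.3155672 , 0.62461839, 0.40407008]), 'tcp_rot': array([ 0.68823741, -0.16399333,  0.16377908, -0.68746772]), 'ft_force': array([ 0.5323544 , -0.0724614 ,  0.40384106]), 'moment': array([ 0.00213683, -0.03032696,  0.00734193]), 'opening': 0.09118482762260989} 0.172
scene [[554.0, 0.0, 321.6], [0.0, 554.0, 238.7], [0.0, 0.0, 1.0]] [[-0.689, 0.725, -0.007], [0.617, 0.581, -0.531], [-0.381, -0.37, -0.847]] [ 0.44  -0.257  1.967]
side [[447.6, 0.0, 316.7], [0.0, 447.6, 244.2], [0.0, 0.0, 1.0]] [[0.989, -0.148, -0.007], [-0.089, -0.56, -0.824], [0.118, 0.815, -0.567]] [-0.572  0.125  1.136]
wrist [[339.4, 0.0, 320.2], [0.0, 339.4, 233.3], [0.0, 0.0, 1.0]] [[0.451, 0.893, -0.002], [0.854, -0.431, 0.291], [0.259, -0.133, -0.957]] [-0.699 -0.033  0.393]
```

View pics/scene0.png

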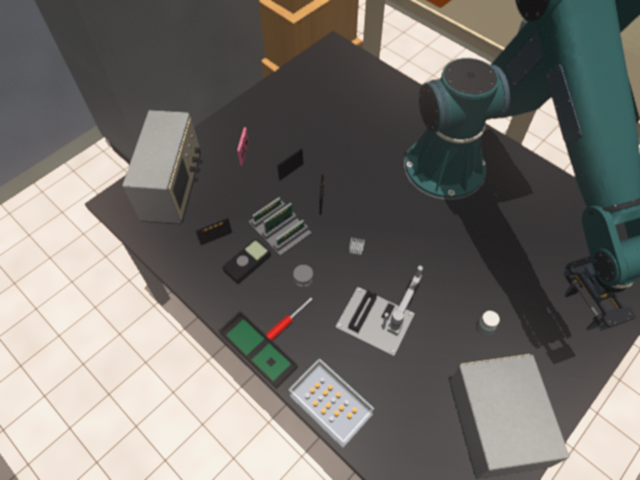

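View pics/side0.png

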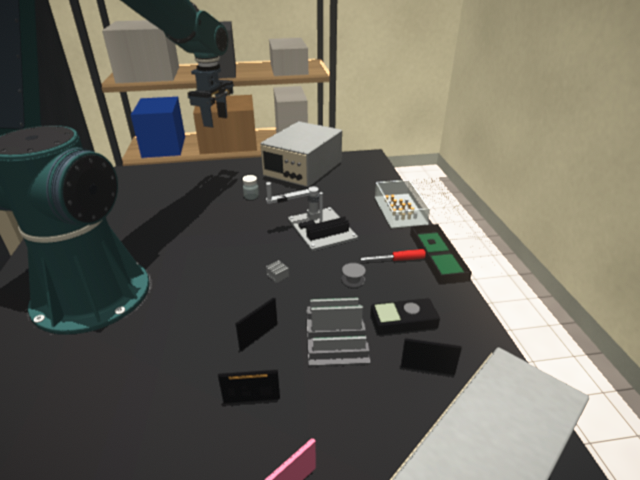

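View pics/wrist0.png

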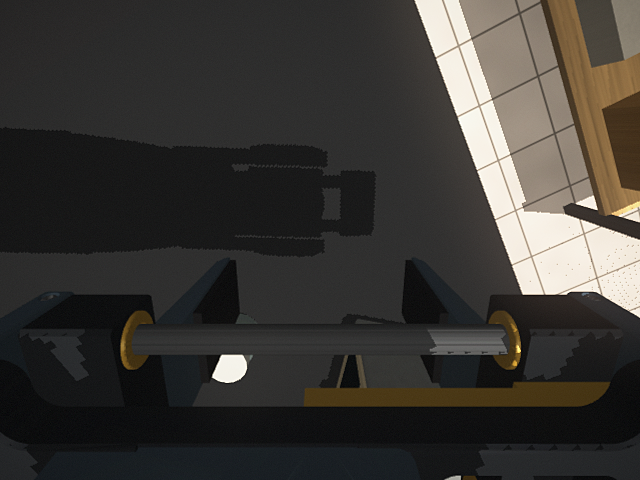

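The scene view shows the rack at about (280,222) with three cards and the fixture at (378,320). The fixture's arm handle is at (418,270). Next I'll zoom in on both.

```bash
cat > h.py <<'E'
import numpy as np, cv2
def load(n):
    z=np.load(n); return z["p"],z["d"],z["mtx"],z["R"],z["t"]
def cloud(d,K,R,t):
    v,u=np.mgrid[:d.shape[0],:d.shape[1]]
    c=np.stack([(u-K[0,2])/K[0,0]*d,(v-K[1,2])/K[1,1]*d,d],-1)
    return (c-t)@R
def ray(u,v,z,K,R,t):
    r=R.T@np.array([(u-K[0,2])/K[0,0],(v-K[1,2])/K[1,1],1]); o=-R.T@t
    return o+r*(z-o[2])/r[2]
def proj(X,K,R,t):
    c=R@np.asarray(X)+t; return (K@c)[:2]/c[2]
E
python3 - <<'E'
from h import *
p,d,K,R,t=load("scene0.npz")
a=cv2.resize(p[185:265,235:325],None,fx=6,fy=6,interpolation=cv2.INTER_CUBIC)
cv2.imwrite("pics/rack_z.png",a)
a=cv2.resize(p[255:360,330:430],None,fx=5,fy=5,interpolation=cv2.INTER_CUBIC)
cv2.imwrite("pics/fix_z.png",a)
P=cloud(d,K,R,t)
for n,(u0,u1,v0,v1) in dict(rack=(240,320,190,260),fix=(330,430,260,360)).items():
    q=P[v0:v1,u0:u1].reshape(-1,3); 
    for z in np.arange(0.005,0.18,0.01):
        m=abs(q[:,2]-z)<0.005; print(n,round(z,3),m.sum(), np.round(q[m].min(0),3)[:2] if m.any() else'',np.round(q[m].max(0),3)[:2] if m.any() else'')
p,d,K,R,t=load("side0.npz")
cv2.imwrite("pics/side_z.png",cv2.resize(p[280:380,290:390],None,fx=5,fy=5,interpolation=cv2.INTER_CUBIC))
cv2.imwrite("pics/side_f.png",cv2.resize(p[175:255,255:365],None,fx=6,fy=6,interpolation=cv2.INTER_CUBIC))
E
```

```text
rack 0.005 2278 [ 0.386 -0.447] [ 0.735 -0.063]
rack 0.015 364 [ 0.403 -0.416] [ 0.722 -0.105]
rack 0.025 424 [ 0.458 -0.317] [ 0.753 -0.161]
rack 0.035 581 [ 0.453 -0.317] [ 0.761 -0.164]
rack 0.045 215 [ 0.457 -0.31 ] [ 0.766 -0.172]
rack 0.055 236 [ 0.456 -0.312] [ 0.771 -0.173]
rack 0.065 101 [ 0.459 -0.307] [ 0.65  -0.174]
rack 0.075 65 [ 0.444 -0.251] [ 0.643 -0.168]
rack 0.085 90 [ 0.453 -0.252] [ 0.64 -0.18]
rack 0.095 25 [ 0.536 -0.248] [ 0.644 -0.232]
rack 0.105 0  
rack 0.115 0  
rack 0.125 0  
rack 0.135 0  
rack 0.145 0  
rack 0.155 0  
rack 0.165 0  
rack 0.175 0  
fix 0.005 4302 [ 0.35  -0.034] [0.802 0.394]
fix 0.015 1631 [0.406 0.007] [0.762 0.341]
fix 0.025 192 [0.538 0.101] [0.713 0.308]
fix 0.035 130 [0.57  0.133] [0.701 0.284]
fix 0.045 281 [0.574 0.131] [0.7   0.279]
fix 0.055 83 [0.574 0.137] [0.699 0.277]
fix 0.065 13 [0.614 0.235] [0.632 0.278]
fix 0.075 15 [0.603 0.236] [0.633 0.282]
fix 0.085 31 [0.594 0.238] [0.633 0.282]
fix 0.095 46 [0.538 0.233] [0.632 0.281]
fix 0.105 202 [0.47  0.219] [0.634 0.279]
fix 0.115 202 [0.464 0.22 ] [0.631 0.277]
fix 0.125 7 [0.471 0.225] [0.481 0.233]
fix 0.135 9 [0.475 0.223] [0.481 0.234]
fix 0.145 10 [0.473 0.223] [0.481 0.234]
fix 0.155 12 [0.468 0.221] [0.48  0.232]
fix 0.165 12 [0.467 0.221] [0.481 0.234]
fix 0.175 0
```

View pics/rack_z.png

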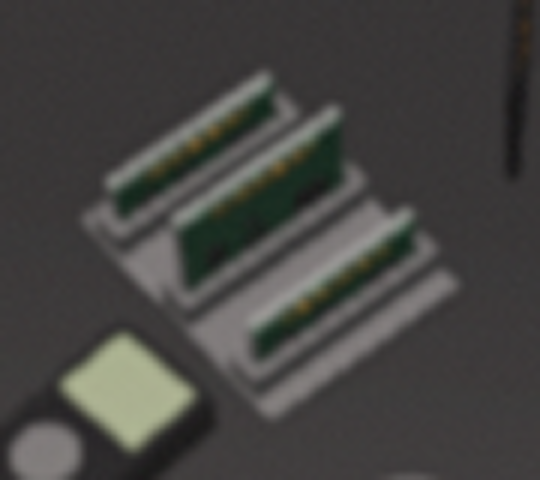

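View pics/fix_z.png

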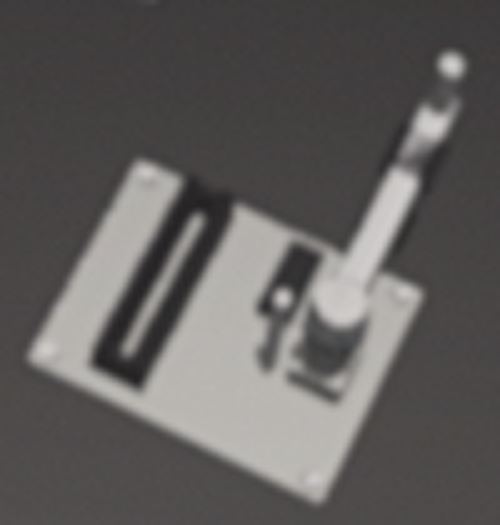

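View pics/side_z.png

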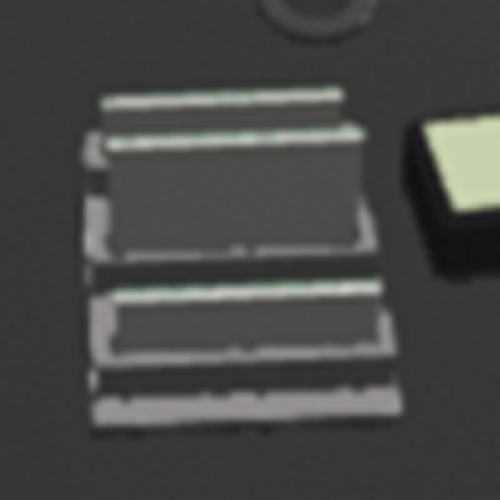

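View pics/side_f.png

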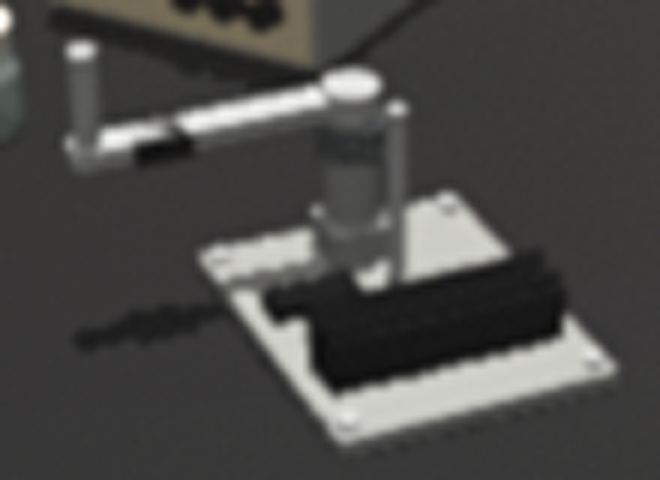

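The middle slot holds the tall card. The fixture's slot lies on the near side of the pivot post, and the arm at rest points towards the robot. Next I'll get rough poses from the depth clouds.

Run:
```python
from h import *
from scipy.spatial.transform import Rotation as Ro
for n in ["scene","side"]:
    p,d,K,R,t=load(n+"0.npz"); P=cloud(d,K,R,t); q=P[d>0]
    def sel(lo,hi,zl,zh): return q[(q[:,0]>lo[0])&(q[:,0]<hi[0])&(q[:,1]>lo[1])&(q[:,1]<hi[1])&(q[:,2]>zl)&(q[:,2]<zh)]
    def rect(s,l):
        if len(s)<4: print(n,l,len(s));return
        r=cv2.minAreaRect((s[:,:2]*1000).astype(np.float32)); print(n,l,len(s),np.round(r[0],1),np.round(r[1],1),round(r[2],1),"z",np.round(np.percentile(s[:,2],[5,50,95]),4))
    b=sel((.4,-.1),(.5,.1),-.03,.02); rect(b,"bench")
    rect(sel((.5,-.30),(.7,-.2),.07,.12),"tall top")
    rect(sel((.5,-.36),(.7,-.28),.045,.07),"short -")
    rect(sel((.5,-.2),(.7,-.15),.045,.07),"short +")
    rect(sel((.5,.0),(.8,.4),.006,.018),"plate")
    rect(sel((.5,.08),(.75,.32),.03,.06),"slot")
    rect(sel((.585,.225),(.65,.29),.095,.12),"post top")
    rect(sel((.44,.2),(.5,.26),.12,.18),"handle")
    rect(sel((.44,.2),(.59,.3),.09,.12),"bar")
o=np.load("scene0.npz")
from rig import bot
s=bot.get_obs(); print(np.round(Ro.from_quat(s["tcp_rot"]).as_matrix(),3))
```

```text
scene bench 1523 [ 4.502e+02 -1.000e-01] [ 99.7 199.6] 0.1 z [-0.0051  0.0012  0.0095]
scene tall top 172 [ 587.7 -242.1] [ 14.4 112.6] 83.7 z [0.0711 0.0835 0.0932]
scene short - 139 [ 583.3 -300.2] [ 17.1 110.2] 85.6 z [0.0465 0.0556 0.0633]
scene short + 138 [ 593.3 -182.1] [ 13.7 112.3] 84.5 z [0.0469 0.0556 0.0631]
scene plate 2654 [649.9 199.8] [399.6 298.6] 89.8 z [0.0063 0.011  0.0169]
scene slot 494 [621.2 212.7] [129.6 139. ] 15.8 z [0.032  0.0447 0.0543]
scene post top 135 [612.2 259.8] [37.9 54.7] 68.2 z [0.0966 0.1103 0.1154]
scene handle 50 [474.4 227.6] [14.  12.9] 7.3 z [0.1225 0.1491 0.1627]
scene bar 297 [528.3 242.7] [129.   29.6] 16.9 z [0.103  0.1094 0.1148]
side bench 1538 [449.9  -0. ] [100.  199.7] 0.1 z [-0.0034 -0.001   0.0075]
side tall top 402 [ 586.  -241.3] [ 12.3 109.6] 85.2 z [0.0711 0.0819 0.0882]
side short - 339 [ 580.9 -301.5] [ 11.5 108.4] 83.5 z [0.0459 0.0545 0.0584]
side short + 269 [ 591.  -181.9] [ 12.1 108.4] 83.6 z [0.0459 0.0536 0.0583]
side plate 1061 [652.3 135.1] [170.6 354. ] 22.9 z [0.0076 0.0112 0.0159]
side slot 563 [624.3 210.8] [128.4 140.4] 13.7 z [0.032  0.0416 0.0517]
side post top 102 [613.7 259.8] [38.7 51.4] 64.3 z [0.0974 0.1069 0.1114]
side handle 62 [471.5 224.7] [15.1 13.7] 82.2 z [0.1231 0.1433 0.1586]
side bar 286 [526.9 241.1] [134.8  34.3] 15.5 z [0.0971 0.1064 0.1118]
[[ 0.893 -0.     0.451]
 [-0.451 -0.001  0.893]
 [-0.    -1.    -0.001]]
```

Depth gives the tall card's centre as about (0.587, -0.242) with yaw about -5°, and the fixture's yaw as about 14.5°. I'll turn the wrist first, so that joint 6 has room for the later swing.

```bash
python3 -m creep '[[0,0.044,0,0,0,0,1],[0,0.044,0,0,0,0,1],[0,0.044,0,0,0,0,1],[0,0.044,0,0,0,0,1],[0,0.044,0,0,0,0,1]]'
python3 - <<'E'
from rig import bot,camera_info
from scipy.spatial.transform import Rotation as Ro
import numpy as np
s=bot.get_obs(); M=Ro.from_quat(s["tcp_rot"]).as_matrix();print(np.round(M,3),s["q"].round(3),s["clock"],s["tcp_pos"])
i=camera_info("wrist"); c=-i["R"].T@i["t"]; print("cam in tool",M.T@(c-s["tcp_pos"]),"\n",(i["R"]@M).round(3))
E
```

```text
clock: 0.65
tcp_pos: [0.3156, 0.6247, 0.4045]
tcp_rot: [0.591, -0.389, 0.389, -0.59]
ft_force: [-0.3, 0.6, 0.3]
opening: 0.0912
[[ 0.395 -0.     0.919]
 [-0.919 -0.     0.395]
 [ 0.    -1.    -0.   ]] [ 1.07   0.379  1.734 -0.     1.028  0.664] 0.65 [0.31560138 0.62473948 0.4044766 ]
cam in tool [-0.08268172  0.0201194   0.00014049] 
 [[-0.     0.001  1.   ]
 [ 0.957 -0.292  0.   ]
 [ 0.292  0.957 -0.001]]
```

```bash
python3 -m creep '[[0,0.044,0,0,0,0,1],[0,0.044,0,0,0,0,1],[0,0.044,0,0,0,0,1],[0,0.044,0,0,0,0,1],[0,0.044,0,0,0,0,1]]' >/dev/null
python3 -m creep '[[0,0.044,0,0,0,0,1],[0,0.044,0,0,0,0,1],[0,0.044,0,0,0,0,1],[0,0.044,0,0,0,0,1],[0,0.044,0,0,0,0,1]]' >/dev/null
python3 -m creep '[[0,0.044,0,0,0,0,1],[0,0.044,0,0,0,0,1],[0,0.044,0,0,0,0,1],[0,0.044,0,0,0,0,1],[0,0.042,0,0,0,0,1]]'
cat > st.py <<'E'
from rig import bot,camera_info
from scipy.spatial.transform import Rotation as Ro
import numpy as np, sys
s=bot.get_obs(); M=Ro.from_quat(s["tcp_rot"]).as_matrix()
g=s["tcp_pos"]+M[:,1]*bot.grip_point_offset
print("t",s["clock"],"q",s["q"].round(2),"grip",g.round(4),"yaw",np.degrees(np.arctan2(M[1,0],M[0,0])).round(2),"ydir",M[:,1].round(4),"open",round(s["opening"],4),"F",s["ft_force"].round(1),"M",s["moment"].round(2))
if len(sys.argv)>4:
    w=np.array([float(a) for a in sys.argv[1:4]]); dy=(np.degrees(np.arctan2(M[1,0],M[0,0]))-float(sys.argv[4])+180)%360-180
    print("shift tool mm",(M.T@(w-g)*1000).round(1),"in units",(M.T@(w-g)/.03).round(3),"turn y units",round(dy/180,4),"deg",dy.round(2))
E
python3 st.py 0.587 -0.242 0.20 -184.9
```

```text
clock: 2.15
tcp_pos: [0.3156, 0.6247, 0.4044]
tcp_rot: [-0.032, -0.706, 0.707, 0.032]
ft_force: [0.0, -0.3, 0.3]
opening: 0.0912
t 2.15 q [ 1.07  0.38  1.73 -0.    1.03  2.73] grip [0.3156 0.6246 0.2324] yaw 174.83 ydir [-2.e-04 -4.e-04 -1.e+00] open 0.0912 F [ 0.  -0.3  0.3] M [0.03 0.18 0.01]
shift tool mm [-348.4   32.8  838.7] in units [-11.613   1.092  27.955] turn y units -0.0015 deg -0.27
```

```bash
python3 st.py 0.575 0.19 0.25 -184.9
```

```text
t 2.15 q [ 1.07  0.38  1.73 -0.    1.03  2.73] grip [0.3156 0.6246 0.2324] yaw 174.83 ydir [-2.e-04 -4.e-04 -1.e+00] open 0.0912 F [ 0.  -0.3  0.3] M [0.03 0.18 0.01]
shift tool mm [-297.5  -17.4  409.5] in units [-9.917 -0.581 13.651] turn y units -0.0015 deg -0.27
```

```bash
python3 -m creep '[[0,0,0,-0.66,-0.04,0.91,1],[0,0,0,-0.66,-0.04,0.91,1],[0,0,0,-0.66,-0.04,0.91,1],[0,0,0,-0.66,-0.04,0.91,1],[0,0,0,-0.66,-0.04,0.91,1]]' >/dev/null
python3 -m creep '[[0,0,0,-0.66,-0.04,0.91,1],[0,0,0,-0.66,-0.04,0.91,1],[0,0,0,-0.66,-0.04,0.91,1],[0,0,0,-0.66,-0.04,0.91,1],[0,0,0,-0.66,-0.04,0.91,1]]' >/dev/null
python3 -m creep '[[0,0,0,-0.66,-0.04,0.91,1],[0,0,0,-0.66,-0.04,0.91,1],[0,0,0,-0.66,-0.04,0.91,1],[0,0,0,-0.66,-0.04,0.91,1],[0,0,0,-0.66,-0.04,0.91,1]]' >/dev/null
python3 - <<'E'
from rig import *
import cv2,numpy as np
i=camera_info("wrist"); p,d=read_camera("wrist"); cv2.imwrite("pics/w1.png",p); np.savez("w1.npz",p=p,d=d,**i)
E
python3 st.py 0.575 0.19 0.25 -184.9
```

```text
t 3.7 q [ 0.27  0.22  1.91 -0.    1.01  1.93] grip [0.5796 0.1874 0.251 ] yaw 175.09 ydir [ 9.e-04 -7.e-04 -1.e+00] open 0.0911 F [ 0.8 -2.5  0.6] M [-0.17  0.1  -0.  ]
shift tool mm [ 4.8  1.  -2.2] in units [ 0.159  0.033 -0.074] turn y units -0.0001 deg -0.01
```

View pics/w1.png

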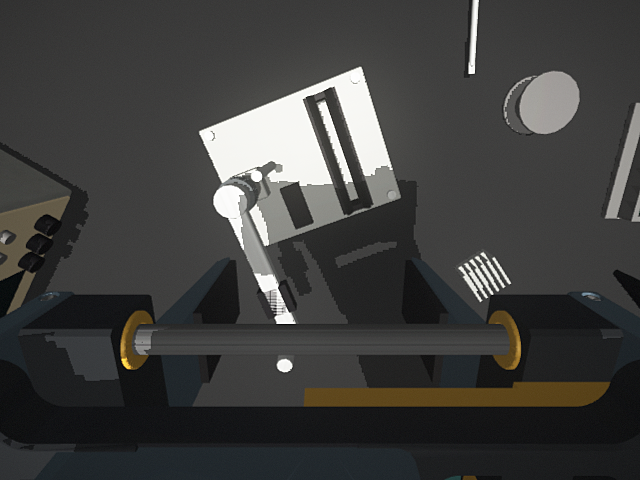

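The plate corners are at (200,130), (361,67) and (400,198). The slot channel runs (322,97)-(357,207), and the post top is at (231,202).

Run:
```python
from h import *
p,d,K,R,t=load("w1.npz"); P=cloud(d,K,R,t)
b=P[40:60,100:300].reshape(-1,3); print("bench z",b[:,2].mean(),b[:,2].std())
A=[ray(u,v,.012,K,R,t) for u,v in [(200,130),(361,67),(400,198)]]
A=np.array(A)[:,:2]; print(A.round(4), np.linalg.norm(A[0]-A[1]),np.linalg.norm(A[1]-A[2]))
yv=A[0]-A[1]; print("yaw from y edge",np.degrees(np.arctan2(-yv[0],yv[1])), "from x edge",np.degrees(np.arctan2(*(A[1]-A[2])[::-1])))
reg=np.zeros(d.shape,bool); reg[60:260,190:410]=1
for lo,hi,l in [(.04,.06,"lips"),(.025,.055,"slotall"),(.006,.018,"plate"),(.107,.117,"post/arm")]:
    m=reg&(P[...,2]>lo)&(P[...,2]<hi); 
    if l!="plate" and l!="post/arm": m[:,:295]=0
    q=P[m]; r=cv2.minAreaRect((q[:,:2]*1000).astype(np.float32)); print(l,m.sum(),np.round(r[0],1),np.round(r[1],1),round(r[2],2),np.median(q[:,2]))
g=cv2.cvtColor(p,cv2.COLOR_BGR2GRAY)
# bright channel inside the slot (its floor)
m=np.zeros_like(g); m[85:215,300:375]=(g[85:215,300:375]>105)*255
c=cv2.resize(p[60:250,190:410],None,fx=3.6,fy=3.1,interpolation=cv2.INTER_NEAREST); cv2.imwrite("pics/w1z.png",c)
# post circle
print("post", ray(231,202,.111,K,R,t), "handle top",ray(285,365.5,.160,K,R,t))
```

```text
bench z 0.0009114896197527568 0.020125279837814113
[[0.6708 0.3149]
 [0.7189 0.1352]
 [0.5762 0.0967]] 0.18601422400788212 0.14780854077927744
yaw from y edge 14.983326066578623 from x edge 15.088060264849544
lips 3041 [634.4 165.3] [126.3  34. ] 15.44 0.044927733587224475
slotall 3150 [634.4 165.3] [126.3  34. ] 15.44 0.04466170888957098
plate 16277 [622.9 206.1] [150.6 190. ] 15.51 0.012047778251154087
post/arm 1916 [591.9 260.4] [43.4 81.2] 85.72 0.10978785773129918
post [0.60644239 0.26584837 0.111     ] handle top [0.47196501 0.22903357 0.16      ]
```

View pics/w1z.png

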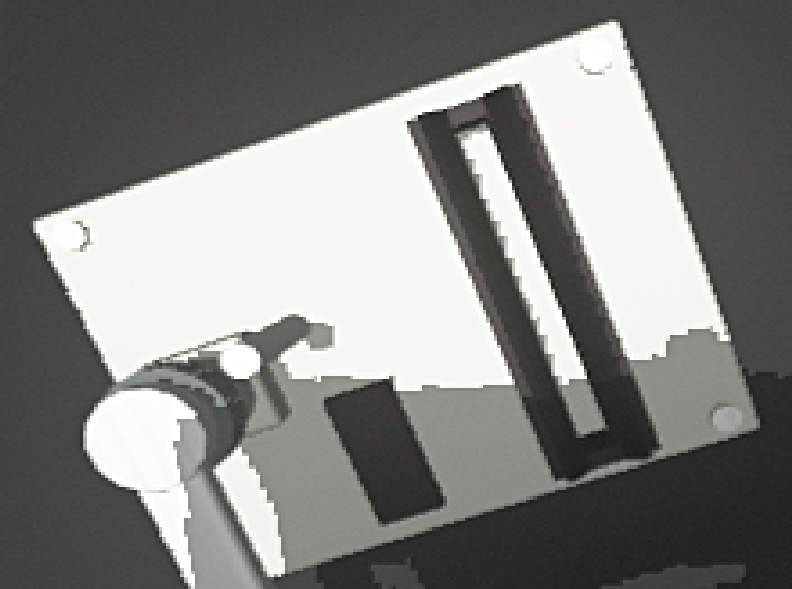

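The wrist depth fits well. The slot centre is (0.6344, 0.1650) with yaw 15.45°, and the pivot and handle agree with this to within 1 mm. Next I'll move to the rack.

```bash
python3 -m creep '[[0,0,0,0,0,0.93,1],[0,0,0,0,0,0.93,1],[0,0,0,0,0,0.93,1],[0,0,0,0,0,0.93,1],[0,0,0,0,0,0.93,1]]' >/dev/null
python3 -m creep '[[0,0,0,0,0,0.93,1],[0,0,0,0,0,0.93,1],[0,0,0,0,0,0.93,1],[0,0,0,0,0,0.93,1],[0,0,0,0,0,0.93,1]]' >/dev/null
python3 -m creep '[[0,0,0,0,0,0.93,1],[0,0,0,0,0,0.93,1],[0,0,0,0,0,0.93,1],[0,0,0,0,0,0.93,1],[0,0,0,0,0,0.93,1]]' >/dev/null
python3 - <<'E'
from rig import *
import cv2,numpy as np
i=camera_info("wrist"); p,d=read_camera("wrist"); cv2.imwrite("pics/w2.png",p); np.savez("w2.npz",p=p,d=d,**i)
E
python3 st.py 0.587 -0.242 0.25 -184.9
```

```text
t 5.25 q [-0.44  0.18  1.95 -0.    1.    1.22] grip [ 0.5413 -0.2293  0.2507] yaw 175.1 ydir [ 1.e-04 -9.e-04 -1.e+00] open 0.0913 F [-1.2 -1.6 -0.5] M [-0.09  0.16  0.02]
shift tool mm [-46.6   0.8   8.7] in units [-1.553  0.025  0.292] turn y units 0.0 deg 0.0
```

View pics/w2.png

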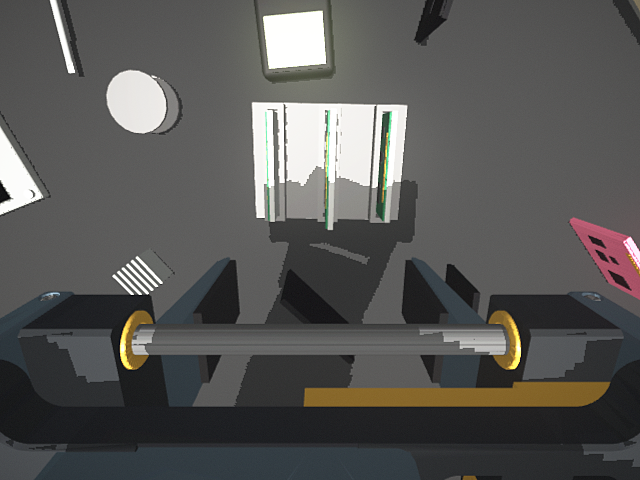

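The picture shows the rack at (330,162). The tall card is the middle one, at column 329, rows 108-229. A look-alike black card stands under the gripper near (315,315), and my path must clear it.

Run:
```python
from h import *
p,d,K,R,t=load("w2.npz"); P=cloud(d,K,R,t)
reg=np.zeros(d.shape,bool); reg[95:240,245:415]=1
for lo,hi,l,ul,uh in [(.078,.1,"tall",300,350),(.05,.066,"short",250,300),(.05,.066,"short",350,410),(.084,.092,"tall top",300,350)]:
    m=reg&(P[...,2]>lo)&(P[...,2]<hi); m[:,:ul]=0; m[:,uh:]=0; q=P[m]
    r=cv2.minAreaRect((q[:,:2]*1000).astype(np.float32)); print(l,m.sum(),np.round(r[0],1),np.round(r[1],1),round(r[2],2),np.median(q[:,2]),q[:,2].max())
m=reg&(P[...,2]>.003)&(P[...,2]<.1); q=P[m]; r=cv2.minAreaRect((q[:,:2]*1000).astype(np.float32)); print("rack",r)
# black card beneath
q=P[265:360,275:360].reshape(-1,3); q=q[(q[:,2]>.02)&(q[:,2]<.12)]; print(len(q),q.min(0),q.max(0))
```

```text
tall 1000 [ 586.  -239.6] [  7.7 109.4] 84.19 0.08773505564123515 0.09037941743818347
short 900 [ 591. -180.] [  7.9 109.5] 84.0 0.05761602778193196 0.06002943099922131
short 985 [ 580.8 -299.3] [  8.2 109.2] 84.14 0.057604855189564055 0.06036590651976231
tall top 986 [ 586.  -239.6] [  7.7 109.4] 84.19 0.08774247993302844 0.09037941743818347
rack ((585.18115234375, -246.0654296875), (183.07785034179688, 130.1764678955078), 84.18023681640625)
1441 [ 0.37313513 -0.2503277   0.0200551 ] [ 0.45815589 -0.17566844  0.08206354]
```

```bash
python3 st.py 0.586 -0.2396 0.13 174.15;  python3 -m creep '[[0,0.0053,0,-0.76,0,0.12,0.4],[0,0,0,-0.76,0.3,0.12,0.4],[0,0,0,0,1,0,0.4],[0,0,0,0,1,0,0.4],[0,0,0,0,1,0,0.4]]'>/dev/null; python3 -m creep '[[0,0,0,0,0.7,0,0.4],[0,0,0,0,0,0,0.4],[0,0,0,0,0,0,0.4],[0,0,0,0,0,0,0.4],[0,0,0,0,0,0,0.4]]'>/dev/null;python3 st.py 0.586 -0.2396 0.072 174.15
```

```text
t 5.25 q [-0.44  0.18  1.95 -0.    1.    1.22] grip [ 0.5413 -0.2293  0.2507] yaw 175.1 ydir [ 1.e-04 -9.e-04 -1.e+00] open 0.0913 F [-1.2 -1.6 -0.5] M [-0.09  0.16  0.02]
shift tool mm [-45.4 120.8   6.3] in units [-1.513  4.025  0.211] turn y units 0.0053 deg 0.95
t 6.25 q [-0.42  0.41  1.91 -0.    0.82  1.25] grip [ 0.5871 -0.237   0.1321] yaw 174.2 ydir [ 1.8e-03 -8.0e-04 -1.0e+00] open 0.0365 F [ 0.5 -0.5  0.8] M [ 0.06  0.13 -0.  ]
shift tool mm [ 0.9 60.1  2.7] in units [0.032 2.005 0.089] turn y units 0.0003 deg 0.05
```

```bash
python3 -m creep '[[0,0,0,0.03,0.6,0.09,0.4],[0,0,0,0,0.6,0,0.4],[0,0,0,0,0.6,0,0.4],[0,0,0,0,0.2,0,0.4],[0,0,0,0,0,0,0.4]]'
python3 - <<'E'
from rig import *
import cv2,numpy as np
i=camera_info("wrist"); p,d=read_camera("wrist"); cv2.imwrite("pics/w3.png",p); np.savez("w3.npz",p=p,d=d,**i)
E
python3 st.py 0.586 -0.2396 0.072 174.15
```

```text
clock: 6.75
tcp_pos: [0.5848, -0.2391, 0.241]
tcp_rot: [0.035, 0.707, -0.706, -0.037]
ft_force: [-0.2, 0.4, 1.0]
opening: 0.0367
t 6.8 q [-0.42  0.5   1.92 -0.    0.72  1.25] grip [ 0.585  -0.2392  0.07  ] yaw 174.2 ydir [-1.2e-03  5.0e-04 -1.0e+00] open 0.0365 F [ 0.6 -0.1 -0. ] M [-0.04  0.13 -0.01]
shift tool mm [-1.  -2.   0.3] in units [-0.035 -0.068  0.011] turn y units 0.0003 deg 0.05
```

View pics/w3.png

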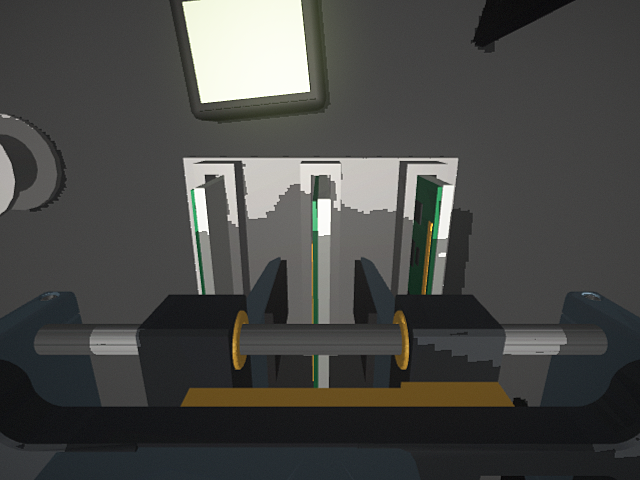

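The card (column 321) sits centred between the open fingers. I'll raise 2 mm and close.

```bash
python3 -m creep '[[0,0,0,-0.03,-0.08,0.01,0.4],[0,0,0,0,0,0,0],[0,0,0,0,0,0,0],[0,0,0,0,0,0,0],[0,0,0,0,0,0,0]]' 40; python3 -m creep '[[0,0,0,0,0,0,0],[0,0,0,0,0,0,0],[0,0,0,0,-0.3,0,0],[0,0,0,0,-0.5,0,0],[0,0,0,0,-0.6,0,0]]'; python3 st.py
```

```text
clock: 7.3
tcp_pos: [0.5862, -0.2397, 0.2453]
tcp_rot: [-0.036, -0.706, 0.706, 0.036]
ft_force: [0.7, 2.4, -1.7]
opening: 0.0076
clock: 7.8
tcp_pos: [0.5861, -0.2397, 0.2883]
tcp_rot: [0.036, 0.706, -0.706, -0.036]
ft_force: [-0.0, -0.3, 0.0]
opening: 0.0077
t 7.8 q [-0.43  0.43  1.91 -0.    0.8   1.25] grip [ 0.586  -0.2397  0.1163] yaw 174.2 ydir [-4.e-04  2.e-04 -1.e+00] open 0.0077 F [-0.  -0.3  0. ] M [0.01 0.21 0.01]
```

```bash
python3 -m creep '[[0,0,0,0,-0.8,0,0],[0,0,0,0,-0.8,0,0],[0,-0.0394,0,0,-0.5,0,0],[0,-0.0394,0,0,0,0,0],[0,-0.0394,0,0,0,0,0]]'; python3 st.py 0.6344 0.165 0.18 -164.55
```

```text
clock: 8.3
tcp_pos: [0.5863, -0.2397, 0.3526]
tcp_rot: [0.096, -0.7, 0.701, -0.098]
ft_force: [0.6, -0.7, -1.9]
opening: 0.0078
t 8.3 q [-0.42  0.34  1.9   0.    0.9   0.87] grip [ 0.5867 -0.2399  0.1806] yaw -164.23 ydir [ 0.0024 -0.0011 -1.    ] open 0.0078 F [ 0.6 -0.7 -1.9] M [0.   0.2  0.01]
shift tool mm [-1.560e+02  3.000e-01 -3.767e+02] in units [-5.2000e+00  1.1000e-02 -1.2557e+01] turn y units 0.0018 deg 0.32
```

```bash
python3 -m creep '[[0,0.001,0,-0.37,0,-0.9,0],[0,0,0,-0.37,0,-0.9,0],[0,0,0,-0.37,0,-0.9,0],[0,0,0,-0.37,0,-0.9,0],[0,0,0,-0.37,0,-0.9,0]]'>/dev/null; python3 -m creep '[[0,0,0,-0.37,0,-0.9,0],[0,0,0,-0.37,0,-0.9,0],[0,0,0,-0.37,0,-0.9,0],[0,0,0,-0.37,0,-0.9,0],[0,0,0,-0.37,0,-0.9,0]]'>/dev/null; python3 -m creep '[[0,0,0,-0.37,0,-0.9,0],[0,0,0,-0.37,0,-0.9,0],[0,0,0,-0.37,0,-0.9,0],[0,0,0,-0.37,0,-0.9,0],[0,0,0,0,0,0,0]]'>/dev/null; python3 -m creep '[[0,0,0,0,0,0,0],[0,0,0,0,0,0,0],[0,0,0,0,0,0,0],[0,0,0,0,0,0,0],[0,0,0,0,0,0,0]]'>/dev/null
python3 - <<'E'
from rig import *
import cv2,numpy as np
i=camera_info("wrist"); p,d=read_camera("wrist"); cv2.imwrite("pics/w4.png",p); np.savez("w4.npz",p=p,d=d,**i)
E
python3 st.py 0.6344 0.165 0.14 -164.55
```

```text
t 10.35 q [ 0.22  0.38  1.85 -0.    0.91  1.52] grip [0.6362 0.1655 0.1782] yaw -164.73 ydir [-1.e-04 -0.e+00 -1.e+00] open 0.0078 F [-0.2  0.6 -1.6] M [-0.08  0.12  0.01]
shift tool mm [ 1.9 38.2  0.1] in units [0.062 1.272 0.002] turn y units -0.001 deg -0.18
```

View pics/w4.png

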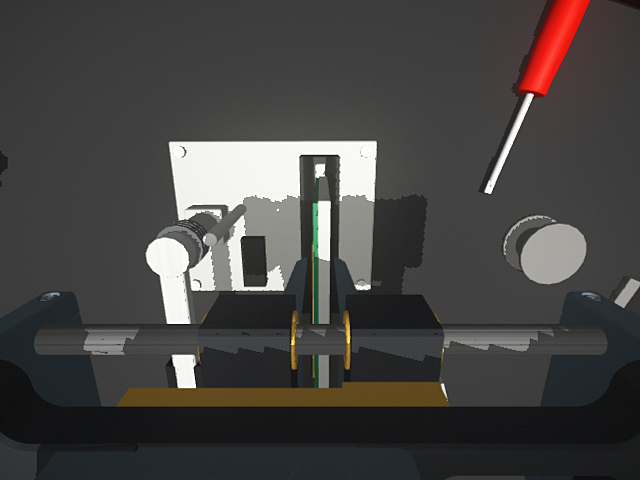

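The card at (322,200-385) is over the slot, with the slot's far end at (320,160). I'll measure both in this view, in the fixture axes.

Run:
```python
from h import *
p,d,K,R,t=load("w4.npz"); P=cloud(d,K,R,t)
a=np.radians(15.45); ex=np.array([np.cos(a),np.sin(a)]); ey=np.array([-np.sin(a),np.cos(a)])
def F(q): r=q[:,:2]-[.6344,.165]; return np.c_[r@ex,r@ey,q[:,2]]*1000
reg=np.zeros(d.shape,bool); reg[130:300,160:390]=1
m=reg&(P[...,2]>.18)&(P[...,2]<.2); m[:,:290]=0;m[:,350:]=0; f=F(P[m]); print("card top",m.sum(),"xmax",f[:,0].max(),"y",f[:,1].min(),f[:,1].max(),"z",np.median(f[:,2]))
s=f[f[:,1]>-99]
for x0 in range(-10,60,10):
    k=f[(f[:,0]>=x0)&(f[:,0]<x0+10)]; 
    if len(k): print(x0,len(k),k[:,1].min().round(1),k[:,1].max().round(1))
m=reg&(P[...,2]>.04)&(P[...,2]<.06); m[:,:290]=0;m[:,350:]=0;f=F(P[m]);print("lips xmax",f[:,0].max(),"y",f[:,1].min(),f[:,1].max(),np.median(f[:,2]))
m=reg&(P[...,2]>.006)&(P[...,2]<.018);f=P[m];r=cv2.minAreaRect((f[:,:2]*1000).astype(np.float32));print("plate",r); f=F(f); print(f.max(0),f.min(0))
# card end lower vertical edge: leading face points
m=(P[...,2]>.11)&(P[...,2]<.18); m[:150]=0;m[300:]=0;m[:,300:]&=True; m[:,:310]=0;m[:,335:]=0; f=F(P[m]); print("end face",len(f),f.max(0) if len(f) else '', f.min(0) if len(f) else '')
cv2.imwrite("pics/w4z.png",cv2.resize(p[140:300,270:370],None,fx=6,fy=3.7,interpolation=cv2.INTER_NEAREST))
```

```text
card top 2604 xmax 56.968529471959435 y -14.033983813745149 13.841775870531508 z 192.45585627058327
0 3 3.6 3.6
10 1119 -14.0 13.8
20 357 -11.9 10.8
30 365 -4.2 2.9
40 396 -4.5 2.7
50 364 -4.5 2.6
lips xmax 63.28328863714905 y -16.7189461246192 17.305946566358497 45.886540016139705
plate ((623.4130249023438, 206.13619995117188), (149.4246368408203, 190.10533142089844), 15.299978256225586)
[ 75.31958666 137.51869695  17.96603411] [-74.28354931 -52.44342248   8.65885782]
end face 399 [ 56.98509654   5.18022268 179.81432705] [ 16.84396278  -7.73951711 112.44838576]
```

View pics/w4z.png

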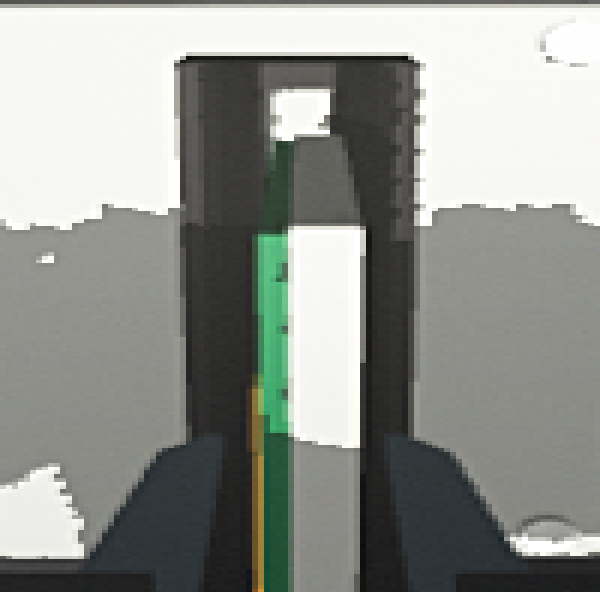

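```bash
python3 -m creep '[[0,-0.001,0,0.057,0.4,-0.023,0],[0,0,0,0,0.5,0,0],[0,0,0,0,0.5,0,0],[0,0,0,0,0.4,0,0],[0,0,0,0,0,0,0]]';  python3 -m creep '[[0,0,0,0,0,0,0],[0,0,0,0,0,0,0],[0,0,0,0,0.2,0,0],[0,0,0,0,0.2,0,0],[0,0,0,0,0.2,0,0]]'
python3 - <<'E'
from rig import *
import cv2,numpy as np
i=camera_info("wrist"); p,d=read_camera("wrist"); np.savez("w5.npz",p=p,d=d,**i)
cv2.imwrite("pics/w5.png",cv2.resize(p[80:320,220:420],None,fx=3,fy=2.5,interpolation=cv2.INTER_NEAREST))
E
python3 st.py
```

```text
clock: 10.85
tcp_pos: [0.6337, 0.166, 0.2935]
tcp_rot: [0.097, -0.701, 0.701, -0.094]
ft_force: [-0.2, -0.8, -0.7]
opening: 0.0076
clock: 11.35
tcp_pos: [0.6343, 0.1661, 0.2777]
tcp_rot: [-0.095, 0.701, -0.701, 0.095]
ft_force: [0.8, 0.4, -1.6]
opening: 0.008
t 11.4 q [0.22 0.48 1.87 0.   0.8  1.52] grip [0.6337 0.166  0.1046] yaw -164.52 ydir [-1.2e-03 -3.0e-04 -1.0e+00] open 0.0075 F [-0.7 -0.9 -2.6] M [-0.02  0.25 -0.02]
```

View pics/w5.png

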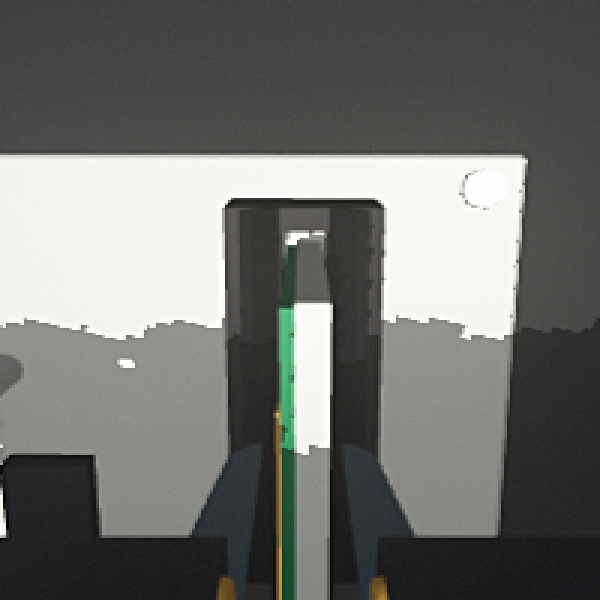

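The card's lower edge is between the lips, with a small gap at the far end and no contact force. I'll continue down.

```bash
python3 -m creep '[[0,0,0,0,0.15,0,0],[0,0,0,0,0.15,0,0],[0,0,0,0,0.15,0,0],[0,0,0,0,0,0,0],[0,0,0,0,0,0,0]]'; python3 st.py 0.634 0.1655 0.0777 -164.55
```

```text
clock: 11.9
tcp_pos: [0.6344, 0.1661, 0.2645]
tcp_rot: [0.095, -0.701, 0.701, -0.095]
ft_force: [-0.2, -0.2, -1.7]
opening: 0.0076
t 11.9 q [ 0.22  0.5   1.87 -0.    0.78  1.52] grip [0.6343 0.1661 0.0925] yaw -164.52 ydir [-2.e-04 -0.e+00 -1.e+00] open 0.0076 F [-0.2 -0.2 -1.7] M [-0.04  0.16 -0.01]
shift tool mm [ 0.5 14.8  0.5] in units [0.016 0.495 0.016] turn y units 0.0002 deg 0.03
```

```bash
python3 -m creep '[[0,0,0,0,0.13,0,0],[0,0,0,0,0.13,0,0],[0,0,0,0,0.13,0,0],[0,0,0,0,0,0,0],[0,0,0,0,0,0,0]]' |grep -E "pos|ft"; python3 -m creep '[[0,0,0,0,0.04,0,0],[0,0,0,0,0.04,0,0],[0,0,0,0,0.04,0,0],[0,0,0,0,0,0,0],[0,0,0,0,0,0,0]]'|grep -E "pos|ft"; python3 st.py
```

```text
tcp_pos: [0.6343, 0.1661, 0.2528]
ft_force: [0.5, 0.3, -0.8]
tcp_pos: [0.6344, 0.1661, 0.2493]
ft_force: [-0.6, -0.3, -2.0]
t 12.9 q [0.22 0.52 1.87 0.   0.75 1.52] grip [0.6344 0.1662 0.0773] yaw -164.52 ydir [ 0.  0. -1.] open 0.0079 F [-0.6 -0.3 -2. ] M [-0.11  0.15 -0.02]
```

```bash
python3 -m creep '[[0,0,0,0,0.04,0,0],[0,0,0,0,0.04,0,0],[0,0,0,0,0,0,0],[0,0,0,0,0,0,0],[0,0,0,0,0,0,0]]'|grep -E "pos|ft";  python3 - <<'E'
from rig import *
from h import *
i=camera_info("wrist"); p,d=read_camera("wrist"); np.savez("w6.npz",p=p,d=d,**i)
P=cloud(d,i["mtx"],i["R"],i["t"]); m=np.zeros(d.shape,bool); m[150:290,300:345]=1
z=P[...,2][m]; z=z[(z>.08)&(z<.11)]; print("card top z",len(z),np.median(z))
print(bot.get_obs()["ft_force"])
cv2.imwrite("pics/w6.png",cv2.resize(p[80:320,220:420],None,fx=3,fy=2.5,interpolation=cv2.INTER_NEAREST))
E
```

```text
tcp_pos: [0.6346, 0.1662, 0.2492]
ft_force: [-17.0, -4.4, 34.7]
card top z 2004 0.09150763855172545
[-15.61727278  -4.11006514  34.91903104]
```

View pics/w6.png

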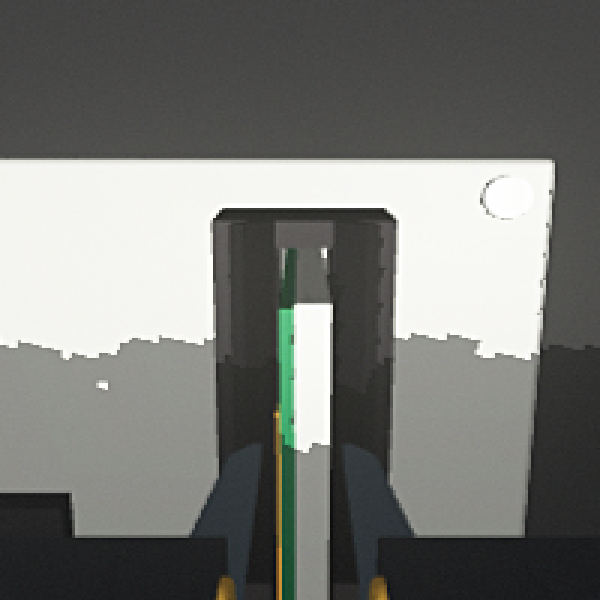

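The card top measures 91.5 mm, where fully home is 92 mm, and there is 35 N of floor contact. The card is home, so I'll ease off, release and rise.

```bash
python3 -m creep '[[0,0,0,0,-0.06,0,0],[0,0,0,0,0,0,0],[0,0,0,0,0,0,0.35],[0,0,0,0,0,0,0.35],[0,0,0,0,0,0,0.35]]'|grep -E "pos|ft|open";python3 -m creep '[[0,0,0,0,0,0,0.35],[0,0,0,0,-0.3,0,0.35],[0,0,0,0,-0.8,0,0.35],[0,0,0,0,-1,0,0.35],[0,0,0,0,-1,0,0.35]]'; python3 -m creep '[[0,0,0,0,-1,0,0.5],[0,0,0,0,-0.3,0,0.5],[0,0,0,0,0,0,0.5],[0,0,0,0,0,0,0.5],[0,0,0,0,0,0,0.5]]' ;python3 - <<'E'
from rig import *
from h import *
i=camera_info("wrist"); p,d=read_camera("wrist"); np.savez("w7.npz",p=p,d=d,**i)
P=cloud(d,i["mtx"],i["R"],i["t"]); m=np.zeros(d.shape,bool); m[140:320,300:345]=1; m&=(P[...,2]>.08)&(P[...,2]<.1)
q=P[m]; print("card top",len(q),np.median(q[:,2]),cv2.minAreaRect((q[:,:2]*1000).astype(np.float32)))
cv2.imwrite("pics/w7.png",p)
E
python3 st.py 0.4718 0.229 0.2 -164.55
```

```text
tcp_pos: [0.6343, 0.1661, 0.2485]
ft_force: [-0.6, -0.3, 0.1]
opening: 0.0288
clock: 14.45
tcp_pos: [0.6343, 0.1661, 0.3432]
tcp_rot: [0.095, -0.701, 0.701, -0.095]
ft_force: [0.6, 0.5, 0.0]
opening: 0.0319
clock: 14.95
tcp_pos: [0.634, 0.166, 0.3792]
tcp_rot: [0.096, -0.701, 0.701, -0.094]
ft_force: [0.0, -0.2, -0.3]
opening: 0.0458
card top 1175 0.09177079910736789 ((634.359375, 165.61297607421875), (110.37884521484375, 7.363205909729004), 15.674522399902344)
t 15.0 q [ 0.22  0.34  1.84 -0.    0.96  1.52] grip [0.6337 0.166  0.2072] yaw -164.52 ydir [-2.1e-03 -5.0e-04 -1.0e+00] open 0.046 F [-0.4 -0.   0. ] M [-0.01  0.19 -0.03]
shift tool mm [ 139.2    7.5 -103.9] in units [ 4.639  0.251 -3.465] turn y units 0.0002 deg 0.03
```

View pics/w7.png

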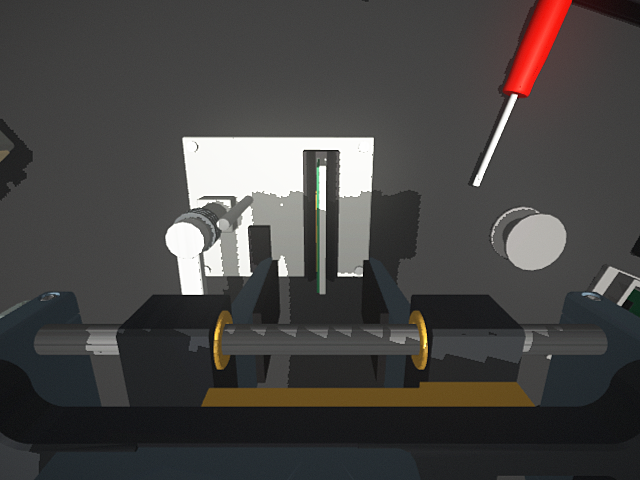

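The card is seated at (0.6344, 0.1656) with its top at 91.8 mm. Now to the handle, expected at (0.4716, 0.229).

```bash
python3 -m creep '[[0,0,0,0.93,0,-0.69,0.5],[0,0,0,0.93,0,-0.69,0.5],[0,0,0,0.93,0,-0.69,0.5],[0,0,0,0.93,0,-0.69,0.5],[0,0,0,0.93,0.2,-0.69,0.5]]' >/dev/null; python3 -m creep '[[0,0,0,0,0,0,0.5],[0,0,0,0,0,0,0.5],[0,0,0,0,0,0,0.5],[0,0,0,0,0,0,0.5],[0,0,0,0,0,0,0.5]]' >/dev/null;python3 - <<'E'
from rig import *
from h import *
for n in ["wrist","scene"]:
    i=camera_info(n); p,d=read_camera(n); np.savez(n+"8.npz",p=p,d=d,**i)
    if n=="scene": p=cv2.resize(p[220:370,310:470],None,fx=4,fy=4)
    cv2.imwrite(f"pics/{n}8.png",p)
E
python3 st.py 0.4716 0.229 0.136 -164.5
```

```text
t 16.1 q [0.41 0.15 2.1  0.   0.89 1.71] grip [0.4727 0.2284 0.2027] yaw -164.55 ydir [-1.e-04 -0.e+00 -1.e+00] open 0.0454 F [ 0.3 -0.5 -0.5] M [-0.01  0.15 -0.03]
shift tool mm [ 0.9 66.7 -0.8] in units [ 0.029  2.222 -0.028] turn y units -0.0003 deg -0.05
```

View pics/wrist8.png

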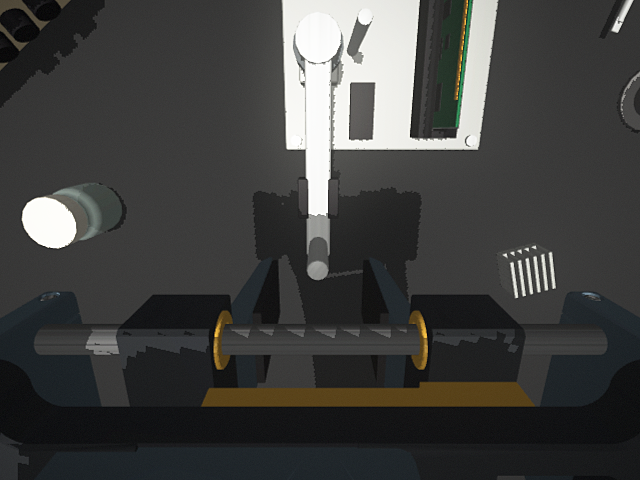

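View pics/scene8.png

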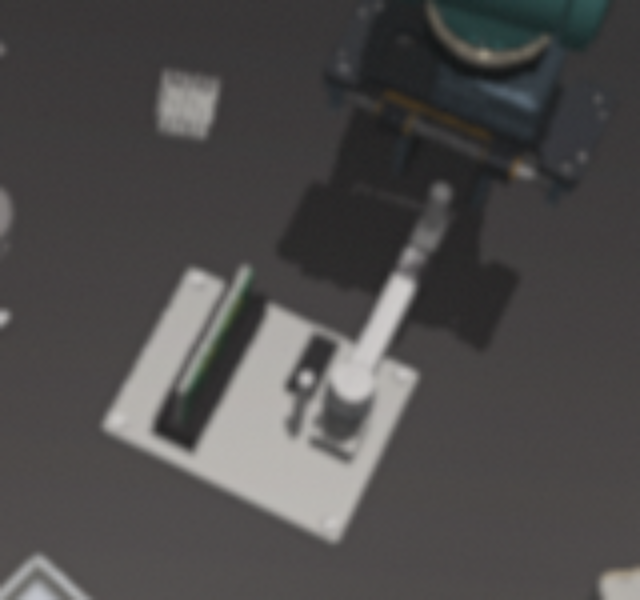

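The handle top is at (318,270), centred between the fingers. A quick check of its position:

Run:
```python
from h import *
p,d,K,R,t=load("wrist8.npz"); print(ray(318,270,.16,K,R,t)); P=cloud(d,K,R,t); m=P[...,2]>.15; m[:255]=0; m[285:]=0; m[:,:300]=0;m[:,335:]=0; q=P[m]; print(len(q),np.median(q,0),q.min(0),q.max(0)); print("post",ray(317,38,.111,K,R,t))
```

```text
[0.47233199 0.22943472 0.16      ]
448 [0.47379579 0.23009079 0.15960394] [0.46544769 0.22313294 0.15011559] [0.5530026  0.25034615 0.35457007]
post [0.60625695 0.26712366 0.111     ]
```

```bash
python3 -m creep '[[0,0,0,0.01,0.5,-0.03,0.5],[0,0,0,0,0.6,0,0.5],[0,0,0,0,0.6,0,0.5],[0,0,0,0,0.45,0,0.5],[0,0,0,0,0,0,0.5]]'|grep -E "ft|pos"; python3 -m creep '[[0,0,0,0,0,0,0],[0,0,0,0,0,0,0],[0,0,0,0,0,0,0],[0,0,0,0,0,0,0],[0,0,0,0,0,0,0]]' 40; python3 st.py 0.4724 0.2294 0.136 -164.5
```

```text
tcp_pos: [0.4711, 0.2292, 0.308]
ft_force: [-0.2, 0.3, -0.2]
clock: 17.1
tcp_pos: [0.4719, 0.2295, 0.3107]
tcp_rot: [-0.095, 0.701, -0.701, 0.095]
ft_force: [-1.2, 0.4, 3.5]
opening: 0.0132
t 17.1 q [0.41 0.25 2.13 0.   0.77 1.71] grip [0.472  0.2296 0.1387] yaw -164.53 ydir [ 6.e-04  4.e-04 -1.e+00] open 0.0132 F [-1.2  0.4  3.5] M [ 0.16  0.32 -0.02]
shift tool mm [-0.4  2.7  0.3] in units [-0.012  0.089  0.011] turn y units -0.0001 deg -0.03
```

```bash
cat > arc.py <<'E'
from rig import bot
from scipy.spatial.transform import Rotation as Ro
import numpy as np
s=bot.get_obs(); M=Ro.from_quat(s["tcp_rot"]).as_matrix(); g=s["tcp_pos"]+M[:,1]*.172
r=g[:2]-np.array([.6064,.2668]); a=np.arctan2(r[1],r[0])
yaw=np.degrees(np.arctan2(M[1,0],M[0,0]))
print("t",s["clock"],"R mm",(np.hypot(*r)*1000).round(1),"angle rad",round((a-np.radians(-164.5)),3),"yaw-arm deg",((yaw-np.degrees(a)+180)%360-180).round(2),"z",g[2].round(4),"open",s["opening"].round(4),"F tool",(M.T@s["ft_force"]).round(1),"M",s["moment"].round(2),"q6",s["q"][5].round(2))
E
python3 arc.py
python3 -m creep '[[0,-0.0167,0,-0.006,0.03,0.244,0],[0,-0.0333,0,-0.026,0.03,0.488,0],[0,-0.0333,0,-0.026,0.02,0.488,0],[0,-0.0333,0,-0.026,0,0.488,0],[0,-0.0333,0,-0.026,0,0.488,0]]' >/dev/null; python3 arc.py
```

```text
Traceback (most recent call last):
  File "arc.py", line 7, in <module>
    print("t",s["clock"],"R mm",(np.hypot(*r)*1000).round(1),"angle rad",round((a-np.radians(-164.5)),3),"yaw-arm deg",((yaw-np.degrees(a)+180)%360-180).round(2),"z",g[2].round(4),"open",s["opening"].round(4),"F tool",(M.T@s["ft_force"]).round(1),"M",s["moment"].round(2),"q6",s["q"][5].round(2))
                                                                                                                                                                                           ^^^^^^^^^^^^^^^^^^
AttributeError: 'float' object has no attribute 'round'
Traceback (most recent call last):
  File "arc.py", line 7, in <module>
    print("t",s["clock"],"R mm",(np.hypot(*r)*1000).round(1),"angle rad",round((a-np.radians(-164.5)),3),"yaw-arm deg",((yaw-np.degrees(a)+180)%360-180).round(2),"z",g[2].round(4),"open",s["opening"].round(4),"F tool",(M.T@s["ft_force"]).round(1),"M",s["moment"].round(2),"q6",s["q"][5].round(2))
                                                                                                                                                                                           ^^^^^^^^^^^^^^^^^^
AttributeError: 'float' object has no attribute 'round'
```

```bash
sed -i 's/s\["opening"\].round(4)/round(s["opening"],4)/' arc.py; python3 arc.py
```

```text
t 17.6 R mm 139.4 angle rad 0.48 yaw-arm deg -0.25 z 0.1382 open 0.0133 F tool [ 10.  -35.8  -3.2] M [-0.74  1.8   0.01] q6 1.11
```

The 36 N upward force comes from the small downward trim pressing against the gripped pin. I'll undo it while continuing the arc.

```bash
python3 -m creep '[[0,0,0,0.01,-0.09,0,0],[0,-0.0333,0,-0.022,0,0.488,0],[0,-0.0333,0,-0.026,0,0.488,0],[0,-0.0333,0,-0.026,0,0.488,0],[0,-0.0333,0,-0.026,0,0.488,0]]' >/dev/null; python3 arc.py
```

```text
t 18.1 R mm 139.6 angle rad 0.894 yaw-arm deg -0.07 z 0.1387 open 0.0129 F tool [-13.4   1.2  -4.4] M [ 2.16 -0.1  -0.02] q6 0.61
```

```bash
python3 -m creep '[[0,-0.0333,0,-0.032,0,0.488,0],[0,-0.0333,0,-0.027,0,0.488,0],[0,-0.0333,0,-0.026,0,0.488,0],[0,-0.0333,0,-0.026,0,0.488,0],[0,0,0,0,0,0,0]]' >/dev/null; python3 arc.py
```

```text
t 18.6 R mm 139.7 angle rad 1.316 yaw-arm deg -0.3 z 0.1386 open 0.0131 F tool [-4.2 -9.5 -4.7] M [0.57 0.82 0.01] q6 0.16
```

```bash
python3 -m creep '[[0,-0.0222,0,-0.012,0,0.326,0],[0,-0.0222,0,-0.012,-0.01,0.326,0],[0,-0.0056,0,0,0,0.081,0],[0,0,0,0,0,0,0],[0,0,0,0,0,0,0]]' >/dev/null; python3 arc.py;  python3 -m creep '[[0,-0.0056,0,0,-0.02,0.081,0],[0,-0.0028,0,0,0,0.04,0],[0,0,0,0,0,0,0],[0,0,0,0,0,0,0],[0,0,0,0,0,0,0]]' >/dev/null; python3 arc.py
```

```text
t 19.1 R mm 139.8 angle rad 1.462 yaw-arm deg 0.05 z 0.1387 open 0.013 F tool [-3.4 -3.1 -4.9] M [ 0.32  0.85 -0.03] q6 0.0
t 19.6 R mm 139.8 angle rad 1.484 yaw-arm deg 0.3 z 0.1388 open 0.0131 F tool [-4.5  1.1 -4.7] M [ 0.33  0.77 -0.13] q6 -0.02
```

```bash
python3 -m creep '[[0,-0.004,0,0,0,0.06,0],[0,0,0,0,0,0,0],[0,0,0,0,0,0,0],[0,0,0,0,0,0,0],[0,0,0,0,0,0,0]]' >/dev/null; python3 arc.py;  python3 -m creep '[[0,0,0,0,0,0.04,0],[0,0,0,0,0,0,0],[0,0,0,0,0,0,0],[0,0,0,0,0,0,0],[0,0,0,0,0,0,0]]' >/dev/null; python3 arc.py
```

```text
t 20.1 R mm 139.8 angle rad 1.497 yaw-arm deg 0.3 z 0.1388 open 0.0132 F tool [-3.2  1.2 -4.8] M [ 0.31  0.76 -0.11] q6 -0.04
t 20.6 R mm 139.8 angle rad 1.504 yaw-arm deg -0.1 z 0.1388 open 0.0132 F tool [-3.2  0.  -6.7] M [ 0.27  1.08 -0.07] q6 -0.04
```

```bash
python3 -m creep '[[0,0,0,0,0,0.03,0],[0,0,0,0,0,0,0],[0,0,0,0,0,0,0],[0,0,0,0,0,0,0],[0,0,0,0,0,0,0]]' >/dev/null; python3 arc.py
python3 - <<'E'
from rig import *
from h import *
for n in ["wrist","scene","side"]:
    i=camera_info(n); p,d=read_camera(n); np.savez(n+"9.npz",p=p,d=d,**i)
    if n=="scene": p=cv2.resize(p[190:370,240:460],None,fx=3.5,fy=3.3)
    if n=="side": p=cv2.resize(p[160:370,220:450],None,fx=3.3,fy=2.8)
    cv2.imwrite(f"pics/{n}9.png",p)
E
python3 arc.py
```

```text
t 21.1 R mm 139.8 angle rad 1.507 yaw-arm deg -0.26 z 0.1387 open 0.0136 F tool [ -3.2  -2.7 -10.1] M [ 0.12  1.66 -0.  ] q6 -0.04
t 21.25 R mm 139.8 angle rad 1.506 yaw-arm deg -0.25 z 0.1387 open 0.0133 F tool [ -4.1  -3.7 -10.8] M [ 0.12  1.65 -0.06] q6 -0.04
```

View pics/wrist9.png

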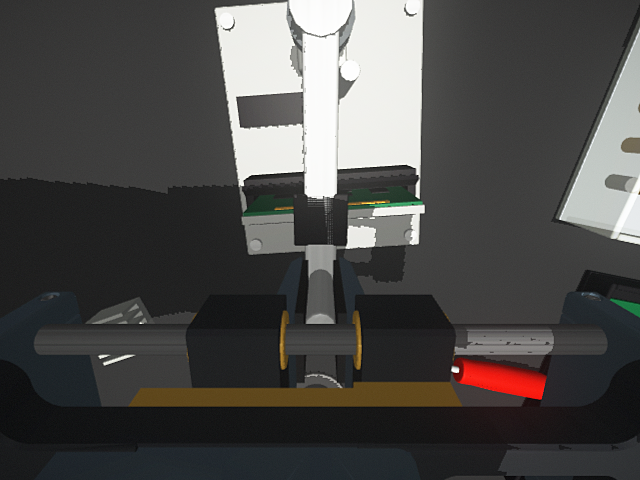

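View pics/scene9.png

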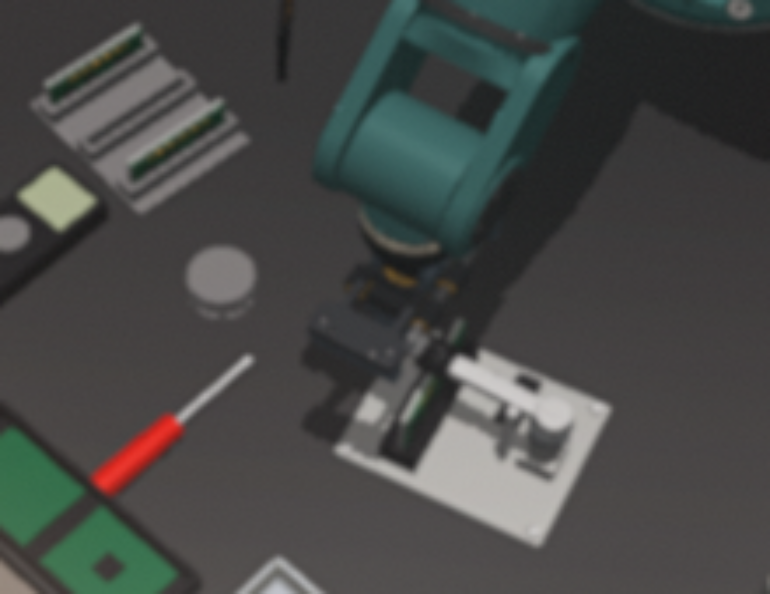

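View pics/side9.png

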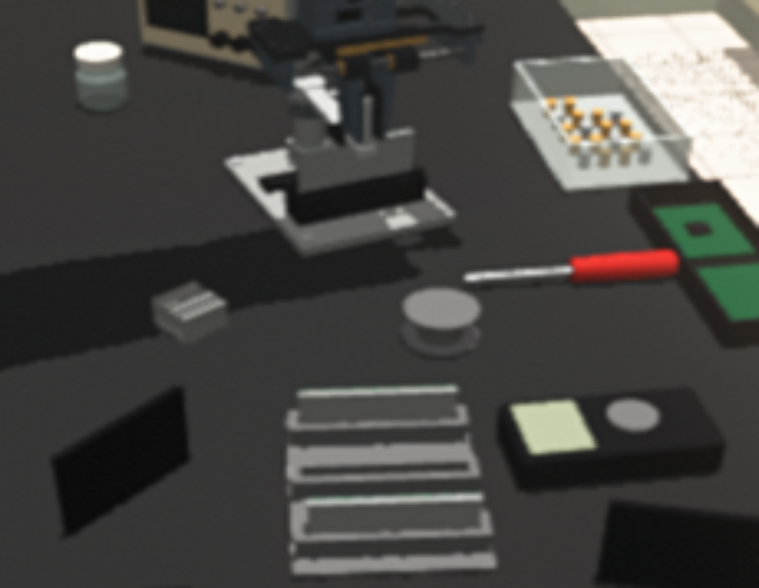

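The arm's bar is against the stop pin at (349,70) and crosses the seated card. The short cards and the other objects have not moved. One last check of the card height before I hand in.

Run:
```python
from rig import bot
from h import *
p,d,K,R,t=load("wrist9.npz"); P=cloud(d,K,R,t); m=np.zeros(d.shape,bool); m[190:225,240:430]=1; m[:,290:352]=0; m&=(P[...,2]>.085)&(P[...,2]<.097); q=P[m]
print("card top",len(q),np.median(q[:,2]),cv2.minAreaRect((q[:,:2]*1000).astype(np.float32)))
m=np.zeros(d.shape,bool); m[100:190,300:340]=1; m&=(P[...,2]>.1)&(P[...,2]<.115); q=P[m]; r=cv2.minAreaRect((q[:,:2]*1000).astype(np.float32)); print("bar",r)
bot.finish_job()
```

```text
card top 1737 0.09149471025046232 ((634.9390869140625, 165.81935119628906), (110.38053894042969, 8.317792892456055), 15.469592094421387)
bar ((620.101806640625, 202.96168518066406), (18.071434020996094, 45.13729476928711), 11.528708457946777)
the job is handed in; nothing more can be done
```

I moved the tall card from the middle rack slot into the fixture slot and released it. I then swung the contact arm across it to its stop and handed the job in at about 21 s, still gripping the handle. The hand-in gives no verdict.

- **Card:** its top measured 91.5–91.8 mm, where fully home is 92 mm. It lay within about 1 mm of the slot centre, both after release and after the swing. Pressing it home gave 35 N of floor contact at the wrist.
- **Contact arm:** the gripper's position gave an arm angle of about 1.506 rad, and the bar itself measured about 1.50 rad. The push on the handle rose from the spring's 4.8 N to 10.8 N over the last steps, so the arm is held against its stop.
- **Other objects:** in the last pictures the two short cards and the loose things in view were where they started.
- **One upset:** early in the swing, a small downward trim on the gripped handle pin raised the wrist force to about 37 N. I removed the trim on the next move.

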